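Cover the macaron pan with the free-running lid of the chilled well

ROBOT

A 7-joint arm with a two-finger parallel gripper is mounted at the origin on the work surface. World frame = base frame: x ahead of the robot, y to its left, z up, the work surface at z = 0. Lengths are in m, angles in rad, forces in N, time in s.
With the tool pointing down it reaches from about 0.4 to 0.85 m from the base axis. Payload 6.9 kg.
Tool frame: the origin (TCP) lies midway between the tips of the shut fingers; the grasp point (between the pads) lies 19 mm behind it (grip_depth is the distance from the TCP to the grasp point, in m); z points along the fingers, y is the line along which they close (so a half turn about z gives the same grasp; the last joint's range is limited). The gripper opens to 85 mm and grips with 20 to 120 N. Pads are 22 mm wide; open, the fingers measure 114 mm over their backs; the gripper's body (76 mm by 85 mm) begins 54 mm behind the grasp point. The pads swing forward as they close: fully open they stand 13 mm farther back than shut.
Start: joints at [0.105, 0.507, -0.238, 1.5, 0.126, 1.149, -0.155], TCP at [0.625, -0, 0.231] pointing down, gripper open.
Joint ranges: [-3.08, 3.08], [-0.24, 2.05], [-1.43, 1.35], [0, 2.5], [-1.52, 4.66], [0.17, 1.96], [-2.89, 2.89]. Speed limits (rad/s): [2.39, 2.39, 3.14, 3.14, 3.14, 3.14, 3.14].

INTERFACE

Orientations are given as a unit quaternion [w, x, y, z].
In Python, from bench import get_state, grab_frame, sign_off, find_in, mark_of, grip_depth gives the robot as it stands.
- The arm moves only by the tool move_arm, never from a script. Its argument "rows" is one flat list of numbers, 7 for each row, row after row: the turn, a rotation vector about the tool's x, y, z in rad, then the shift along the tool's x, y, z in m, then the opening, from -1 (shut) to 1 (fully open). A call has 1 to 8 rows; each row shifts and turns the commanded pose from where the row before left it, along the tool's axes as they then stand; what a row does not reach is not made up. A row lasts 1/10 s, in which the tool goes at most 50 mm and 8.59 degrees, less where a joint would pass 70% of its speed; a pose out of reach is approached as far as the arm can. A call is refused whole if a number of a shift passes 0.05 or a number of a turn 0.15, either way. A call with a gripper value outside its range is refused whole. The fingers move at their own pace and stop on an object; "grip_force" is the grip in N (left out, the last holds). Time passes only in rows, so rows that do not move let the fingers close. It gives the time, the measured TCP pose, the force, the opening and the grip force at its end, in the units of the state.
- get_state(): the state, without advancing time (a new reading comes with each control period).
- grab_frame(name): name is "scene" or "side" or "wrist"; returns a dict with "image" (400x640x3 uint8, blue, green, red), "vfov" (degrees; the focal length in pixels is half the picture's height over the tangent of half this angle, whatever the lens; pixels are square), "cx", "cy" (the principal point, pixels), "position" and "attitude" of the camera in the world. Camera axes: x right, y up, looking along -z (the intrinsics and any distortion apply to the point x, -y, -z); pixel columns grow to the right and rows downward; lengths in m; the calibration is good to about 2 mm. A picture is of the moment at which its call begins. There is no depth.
- sign_off(): hands the job in; it is judged then, once.
Trained networks look in the newest picture that a camera, given by its name, has taken for a name from the list of things; names that differ only in an ending like _2 or _b are one class to them, and where a whole thing is asked for, a point or a joint stands for the part that bears it (a point fixed in the world has none). Each returns a list of dicts, best first, with "conf" (0 to 1); they miss things now and then, are a little off and sometimes report something else, mostly with a low value. They report only what shows in the picture. A call takes as long as a camera call.
- find_in(camera, name): "xy" ([column, row] in pixels, amid what is visible of it).
- mark_of(camera, name): "xy" ([column, row] in pixels: a listed point, or the origin of a listed thing).
The state is a dict: "t": time; "q": joint angles; "joint_velocities": joint speeds; "tau": joint torques, N m; "tool_pos": TCP position; "tcp_rot": TCP orientation; "ft_force": force on the tool from outside, world axes, zero at the start; "moment": the same for the moment, N m; "width": finger opening in m; "gripper_force": force on a finger pad.
Only numpy, scipy, OpenCV 4.12 (cv2) and the standard library are available. Lean on these libraries where they do the work, as an engineer would, in place of code of your own. Each camera call takes 0.05 s, during which the arm holds its last target. There are 200 camera calls.

TASK

The lid of the chilled counter well runs almost without friction. Push it with shut fingers against the black pads inside its window opening, to the left over the big pan of macarons, and brake it so that it comes to rest with its middle in line with the middle of the pan (blue lines on the lid level with the red tags on the rails), then let go and leave it standing there. Do not let it run into the buffers at either end, do not hit it hard, do not press down on the lid or its glass or sideways against the rails (the rollers would jam), and leave the sugar jar and the mug where they are.

Things in the scene. Friction and masses are not known exactly. Their poses are not given: they have to be found in the camera images.
- chest: Steel well fixed on the counter, 360 mm deep (its x), 1060 mm long (its y, the way the lid runs; +y is left), turned up to 0.1 rad. Origin: centre of its underside. Rails on its long walls, x = +-155 to +-180 mm, top at 180 mm. Grey housing, 210 mm high, at left. The lid meets the left buffers with its origin at y = +200 mm, the right ones at -300 mm.
- lid: White lid on ball-bearing rollers, sliding only along the well's y; axes as the well's. 300 (x) by 400 (y) by 36 mm; origin: centre of its underside, 146 mm above the counter. End panels 90 mm long (y), side bars 50 mm wide with a blue middle line, topped by 2 mm sheets; opening 200 (x) by 220 mm (y). Total mass about 4 kg (2.8 to 5.6); drag 0.015 N + 0.3 N per m/s (time constant 13 s).
- pane (a point): Middle of the upper face of the glass pane that closes the bottom of the lid's opening, 6 mm above the lid's origin and 30 mm below the lid's upper face. Moves with the lid. Not to be pressed on.
- face_left (a point): Top edge, middle, of the black foam pad on the inner face of the lid's left end panel: 90 mm to +y of the lid's origin, 36 mm above it. Pad 190 mm wide, 28 mm high, 20 mm thick, springy (250 N/m, little damping, 15 mm travel): a lid that runs into a still finger bounces back. Shut fingers let down into the opening push here to drive the lid left.
- face_right (a point): The same on the right end panel: 90 mm to -y of the lid's origin, 36 mm above it, with the same springy pad. A finger against it brakes a lid that runs left, or drives it right. The two pad faces are 180 mm apart, upright, and reach down to 7 mm above the lid's origin, just over the glass.
- buffer_left (a point): Where the lid's left end (200 mm from its origin) would strike the rubber buffers of the left housing, 163 mm above the counter. Fixed to the well.
- buffer_right (a point): Where the lid's right end (200 mm from its origin) would strike the rubber buffers of the right end wall, 163 mm above the counter. Fixed to the well.
- pan: Big steel pan of coloured macarons fixed in the left half of the well, 265 (x) by 325 (y) by 92 mm; the lid passes freely over it. Origin: centre of its underside, 35 mm above the counter; axes as the well's. Two red tags, 16 mm wide, sit on the rails at its middle. The lid is in place when its origin has the same y in the well's frame as this origin; it starts 280 to 450 mm to the right.
- sugar: Bystander: glass sugar jar with steel cap, 90 mm across and 130 mm high, standing beyond the well. Origin: centre of its underside.
- mug: Bystander: white mug, 80 mm across and 90 mm high, standing on the grey housing at the left end of the well. Origin: centre of its underside.

How it is judged:
On the way:
1. the lid stands still in line with the pan (y of lid in the frame of pan between -0.012 and 0.012 m and linear speed of lid below 0.008 m/s), for 1 s.
At the end, for the whole second after the job is handed in: The middle of the lid is within 12 mm of the middle of the pan along the rails and the lid is at rest (slower than 8 mm/s), let go (all of step 1); the robot touches nothing.
It fails at once if the lid strikes the buffers at the left or right end (y of lid in the frame of chest above 0.196 m or y of lid in the frame of chest below -0.297 m).
It fails at once if the fingers hit or push the lid with more than 25 N (contact force between the fingers and lid above 25 N).
It fails at once if the fingers press down on the lid's covered top or its glass, or sideways on its side bars, with more than 3 N (contact force between the fingers and lid_c1 above 3 N or contact force between the fingers and lid_c3 above 3 N or contact force between the fingers and lid_c4 above 3 N or contact force between the fingers and lid_c5 above 3 N or contact force between the fingers and lid_c6 above 3 N or contact force between the fingers and lid_c7 above 3 N or contact force between the fingers and lid_c8 above 3 N).
It fails at once if the jar or mug is shifted by more than 20 mm (distance of any of sugar, mug from where it was at the start of the episode above 0.02 m).
It also fails if it takes over 32 s, if anything falls off the work surface, if the arm or the gripper's body presses on something with over 40 N, if the wrist force passes 120 N, or if a joint passes its speed limit or range.

## Working session

There is one attempt and no reset: what is moved stays moved. The work goes in short steps, Python scripts to look and compute and a tool call to move; the robot and the scene stay as the last step left them, time stands still between calls to the robot, and variables do not carry over. Pictures are saved under pics/ and viewed, at most 10 in all, crops included, and the job is handed in when it is done.

Besides the shell and the picture viewer there is one more tool, called after ">>>" by a JSON object that holds its "fn" and its "kwargs", one argument or row to a line. move_arm: Moves the arm, as the interface text tells. Its arguments: {"type":"object","properties":{"rows":{"type":"array"},"grip_force":{"type":"number"}},"required":["rows"]}

```bash
mkdir -p pics; ls; cat > h.py <<'E'
from bench import *
import numpy as np, cv2
from scipy.spatial.transform import Rotation as R
def rot(q): return R.from_quat([q[1],q[2],q[3],q[0]]).as_matrix()
def ray(f,xy):
    F=200/np.tan(np.radians(f['vfov'])/2)
    d=np.array([(xy[0]-f['cx'])/F,-(xy[1]-f['cy'])/F,-1.])
    return np.array(f['position']),rot(f['attitude'])@d
def hit(f,xy,z):
    p,d=ray(f,xy); return p+d*(z-p[2])/d[2]
E
python3 - <<'E'
from h import *
s=get_state(); print(s['t'],s['tool_pos'],s['tcp_rot'],s['ft_force'])
Z=dict(lid=.146,pane=.152,face_left=.182,face_right=.182,buffer_left=.163,buffer_right=.163,pan=.035,chest=0,sugar=0,mug=.21)
for c in ['scene','side','wrist']:
    f=grab_frame(c); cv2.imwrite(f'pics/{c}0.png',f['image']); print(c,{k:f[k] for k in f if k!='image'})
    for n in Z:
        m=mark_of(c,n)
        if m: print(n,m[0]['xy'],round(m[0]['conf'],2),hit(f,m[0]['xy'],Z[n]).round(4))
print(get_state()['t'])
E
```

```text
pics
0.0 [ 6.24513371e-01 -7.12629016e-05  2.30457002e-01] [-5.97292210e-04  7.07091300e-01  7.07121741e-01 -6.16334869e-04] [-0.08389328  0.93721885  0.64981397]
scene {'vfov': 54.678558074649786, 'cx': 319.9110467328845, 'cy': 200.18064563910664, 'position': array([1.50372968e+00, 3.52641364e-04, 9.51018298e-01]), 'attitude': array([0.63630338, 0.28843947, 0.28177666, 0.6576645 ])}
lid [268.0, 168.2] 0.66 [ 0.4716 -0.1828  0.146 ]
pane [269.0, 166.0] 0.63 [ 0.4671 -0.1796  0.152 ]
face_left [292.8, 158.5] 0.81 [ 0.4613 -0.0989  0.182 ]
face_right [238.9, 154.8] 0.73 [ 0.4499 -0.2807  0.182 ]
buffer_left [455.4, 175.8] 0.91 [0.5028 0.4375 0.163 ]
buffer_right [189.8, 155.0] 0.72 [ 0.4338 -0.454   0.163 ]
pan [377.0, 195.7] 0.78 [0.4688 0.1987 0.035 ]
chest [329.6, 201.6] 0.7 [0.4697 0.0307 0.    ]
sugar [306.6, 276.4] 0.85 [ 0.8036 -0.0364 -0.    ]
mug [478.2, 148.1] 0.74 [0.4078 0.5247 0.21  ]
side {'vfov': 48.76510364951942, 'cx': 321.41522777019213, 'cy': 198.50734983693138, 'position': array([ 1.6179071 , -0.3554255 ,  1.14217838]), 'attitude': array([0.74221804, 0.32570388, 0.23193284, 0.53780714])}
lid [263.5, 178.7] 0.56 [ 0.4423 -0.1728  0.146 ]
pane [262.5, 182.8] 0.69 [ 0.4696 -0.182   0.152 ]
face_left [287.0, 166.5] 0.86 [ 0.4458 -0.0874  0.182 ]
face_right [235.3, 175.8] 0.79 [ 0.4407 -0.2667  0.182 ]
buffer_left [430.8, 154.1] 0.69 [0.5142 0.4384 0.163 ]
buffer_right [174.9, 193.8] 0.65 [ 0.4481 -0.4701  0.163 ]
pan [361.5, 188.8] 0.94 [0.4828 0.1866 0.035 ]
sugar [330.1, 271.3] 0.83 [ 0.7885 -0.0444  0.    ]
wrist {'vfov': 58.596699246842284, 'cx': 321.85390960782627, 'cy': 208.82623297232556, 'position': array([0.62402427, 0.06837977, 0.37417064]), 'attitude': array([ 9.90507371e-01, -1.37459137e-01,  2.24012341e-04, -2.87895642e-04])}
sugar [474.0, 204.8] 0.72 [ 0.7893 -0.033   0.    ]
1.65
```

View images.

View pics/scene0.png

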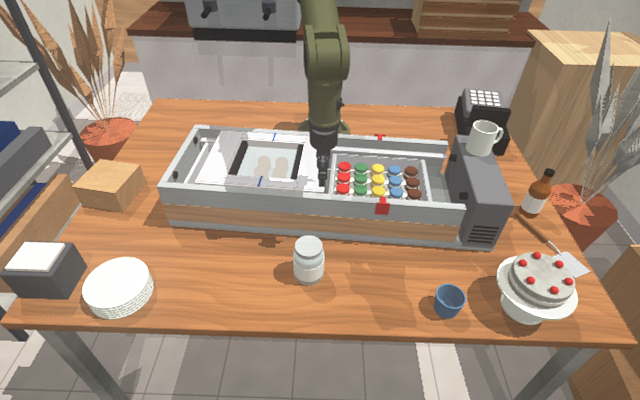

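View pics/side0.png

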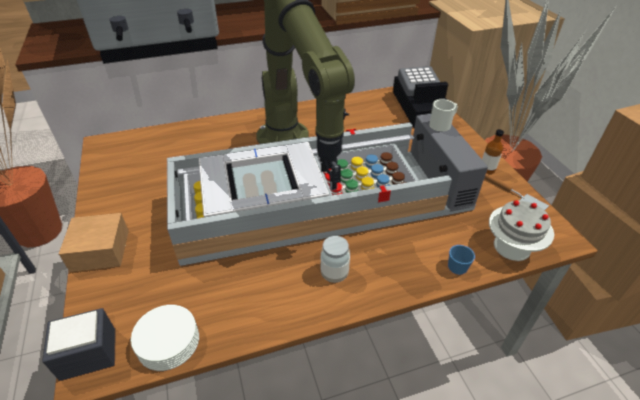

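Scene picture: lid around (265,162) with blue lines near (274,137) and (261,182). The pan is at (378,185), with red tags near (380,137) and (382,206). Next I'll refine the yaw and the lid/pan offset from these colour marks.

```bash
python3 - <<'E'
import cv2,numpy as np
for c in ['scene','side']:
    I=cv2.imread(f'pics/{c}0.png').astype(int); b,g,r=I[...,0],I[...,1],I[...,2]
    for n,m in (('blue',(b-r>50)&(b-g>30)),('red',(r-g>90)&(r-b>90))):
        k,L,S,C=cv2.connectedComponentsWithStats(m.astype(np.uint8))
        for i in range(1,k):
            if S[i,4]>=4 and 110<C[i,1]<225 and 200<C[i,0]<430: print(c,n,S[i],C[i].round(1))
a=cv2.imread('pics/scene0.png')[115:225,160:480]
cv2.imwrite('pics/crop0.png',cv2.resize(a,None,fx=2.5,fy=2.5,interpolation=cv2.INTER_CUBIC))
E
```

```text
scene blue [272 133   4   8  11] [273.7 136. ]
scene blue [389 166  11   6  59] [394.3 168.5]
scene blue [258 176   4  10  13] [259.6 180.6]
scene blue [390 176  11   8  69] [395.1 179.6]
scene blue [391 188  12   8  75] [396.5 191.3]
scene red [375 134  11   6  33] [379.8 135.8]
scene red [338 162  13   9  89] [344.3 165.8]
scene red [337 172  13  10 103] [343.6 176.2]
scene red [337 182  13  12 111] [343.  187.6]
scene red [377 197  13   8  50] [382.8 200.7]
side blue [254 149   3   8  15] [255.1 152.3]
side blue [367 155  10   7  53] [371.6 157.8]
side blue [372 165  11   7  55] [376.9 167.6]
side blue [378 175  11   7  58] [382.8 178. ]
side blue [266 195   3   8  10] [266.7 198.8]
side red [347 128   8   6  29] [351.3 130.4]
side red [325 173   5   7  24] [327.1 175.9]
side red [335 183   7   9  39] [338.4 187. ]
side red [380 186   9  15 100] [383.5 193.6]
```

View pics/crop0.png

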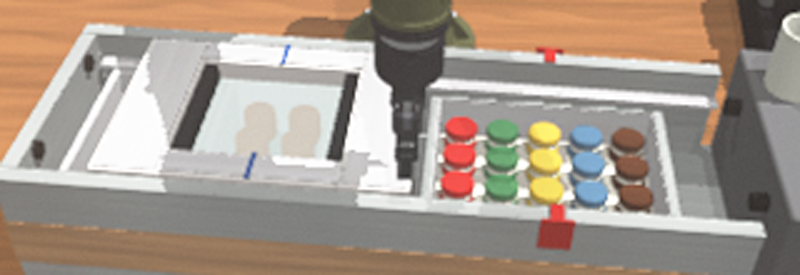

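```bash
python3 - <<'E'
from h import *
class F(dict):pass
sc=dict(vfov=54.678558,cx=319.911,cy=200.181,position=[1.50372968,3.5e-4,.951018],attitude=[0.63630338,0.28843947,0.28177666,0.6576645])
si=dict(vfov=48.765105,cx=321.415,cy=198.507,position=[1.6179071,-.3554255,1.14217838],attitude=[0.74221804,0.32570388,0.23193284,0.53780714])
for n,f,P in (('sc',sc,[(273.7,136),(259.6,180.6),(379.8,136),(382.8,200.7)]),('si',si,[(255.1,152.3),(266.7,198.8),(351.3,130.6),(383.5,189)])):
    p=[hit(f,q,z) for q,z in zip(P,(.183,.183,.181,.181))]; print(n,np.array(p).round(4))
    bl=(p[0]+p[1])/2; rd=(p[2]+p[3])/2; d=(rd-bl)[:2]
    print('mid lid',bl.round(4),'mid tags',rd.round(4),'dist',np.linalg.norm(d),'yaw centers',np.arctan2(-d[0],d[1]),
     'yaw tags',np.arctan2(*(p[3]-p[2])[[1,0]]),'yaw blue',np.arctan2(*(p[1]-p[0])[[1,0]]))
E
```

```text
sc [[ 0.3314 -0.177   0.183 ]
 [ 0.5826 -0.1926  0.183 ]
 [ 0.307   0.205   0.181 ]
 [ 0.6552  0.1824  0.181 ]]
mid lid [ 0.457  -0.1848  0.183 ] mid tags [0.4811 0.1937 0.181 ] dist 0.3792946730227783 yaw centers -0.06350950778636161 yaw tags -0.06481523673746283 yaw blue -0.06187338511761581
si [[ 0.3331 -0.1757  0.183 ]
 [ 0.5861 -0.1919  0.183 ]
 [ 0.3077  0.2049  0.181 ]
 [ 0.6556  0.1835  0.181 ]]
mid lid [ 0.4596 -0.1838  0.183 ] mid tags [0.4816 0.1942 0.181 ] dist 0.37866687451439873 yaw centers -0.058243553190105726 yaw tags -0.06118627716424402 yaw blue -0.0641664153568187
```

>>> {"fn": "move_arm", "kwargs": {
  "rows": [0,0,0.063,0,0,0,-1,0,0,0,-0.029,-0.031,0,-1,0,0,0,-0.029,-0.031,0,-1,0,0,0,-0.029,-0.031,0,-1,0,0,0,-0.029,-0.031,0,-1,0,0,0,-0.029,-0.031,0,-1,0,0,0,0,0,0,-1]
}}

```text
t: 2.35
tool_pos: [0.4567, -0.1393, 0.2315]
tcp_rot: [0.0, 0.731, 0.682, -0.002]
ft_force: [0.3, 0.3, 0.2]
width: -0.0
gripper_force: 0.0
```

```bash
cat >> h.py <<'E'
U=np.array([np.sin(.063),np.cos(.063)]); N=np.array([U[1],-U[0]])
PAN=np.array([.4813,.194]); 
def lid(show=True):
    """lid offset from pan along rails per camera, with blue lines"""
    out=[]
    for c in ('scene','side'):
        f=grab_frame(c); t=get_state()['t']; I=f['image'].astype(int); b,g,r=I[...,0],I[...,1],I[...,2]
        k,L,S,C=cv2.connectedComponentsWithStats(((b-r>50)&(b-g>30)).astype(np.uint8))
        for i in range(1,k):
            if S[i,4]<4 or S[i,4]>40: continue
            d=hit(f,C[i],.183)[:2]-PAN
            if abs(abs(d@N)-.126)<.02 and -.5<d@U<.1: out.append((round(t,2),c,round(float(d@U),4),round(float(d@N),3)))
    s=get_state(); q=np.array(s['tool_pos']); 
    if show: print(*out,sep='\n')
    print('t',round(s['t'],2),'lid',np.mean([o[2] for o in out]).round(4) if out else None,'tcp s,n,z',((q[:2]-PAN)@U).round(4),((q[:2]-PAN)@N).round(4),q[2].round(4),'F',((np.array(s['ft_force'])[:2])@U).round(2),s['ft_force'][2].round(2))
E
python3 - <<'E'
from h import *
lid(); s=get_state(); M=rot(s['tcp_rot']); print(M.round(4),s['tool_pos'])
f=grab_frame('wrist'); cv2.imwrite('pics/w1.png',f['image'])
E
```

```text
(2.4, 'scene', -0.3792, 0.129)
(2.45, 'side', -0.3781, -0.125)
(2.45, 'side', -0.3787, 0.127)
t 2.45 lid -0.3787 tcp s,n,z -0.3302 0.0005 0.2318 F 0.26 -0.59
[[ 6.520e-02  9.979e-01  1.100e-03]
 [ 9.979e-01 -6.520e-02 -3.000e-04]
 [-2.000e-04  1.100e-03 -1.000e+00]] [ 0.46097934 -0.13559379  0.231806  ]
```

View pics/w1.png

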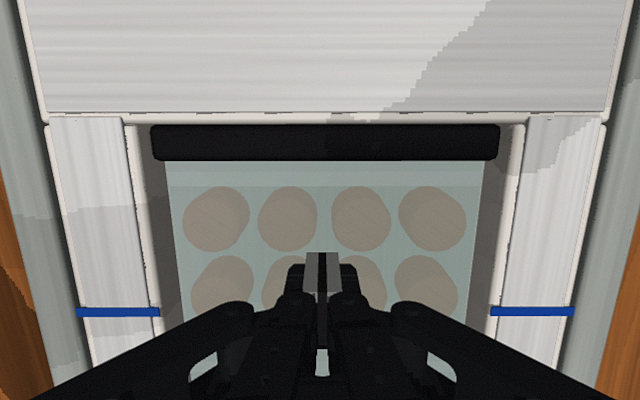

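>>> {"fn": "move_arm", "kwargs": {
  "rows": [0,0,0,0,0,0.035,-1,0,0,0,0,0,0.034,-1,0,0,0,0,0,0,-1,0,0,0,0.0025,0,0,-1,0,0,0,0.0055,0,0,-1,0,0,0,0.0055,0,0,-1,0,0,0,0.0055,0,0,-1,0,0,0,0.0055,0,0,-1]
}}

```text
t: 3.3
tool_pos: [0.4631, -0.1099, 0.163]
tcp_rot: [0.001, 0.729, 0.685, 0.0]
ft_force: [0.6, -0.6, 0.4]
width: -0.0003
gripper_force: 0.0
```

>>> {"fn": "move_arm", "kwargs": {
  "rows": [0,0,0,0.0055,0,0,-1,0,0,0,0.0055,0,0,-1,0,0,0,0.0055,0,0,-1,0,0,0,0.0055,0,0,-1,0,0,0,0.0055,0,0,-1,0,0,0,0.0055,0,0,-1]
}}

```text
t: 3.9
tool_pos: [0.4647, -0.0769, 0.1622]
tcp_rot: [-0.0, 0.729, 0.685, -0.0]
ft_force: [-0.6, -0.1, 0.1]
width: 0.0003
gripper_force: 0.0
```

```bash
python3 -c "
from h import *
lid()"
```

```text
(3.95, 'scene', -0.344, -0.124)
(3.95, 'scene', -0.345, 0.125)
(4.0, 'side', -0.3386, -0.126)
(4.0, 'side', -0.3388, 0.126)
t 4.0 lid -0.3416 tcp s,n,z -0.2709 0.0005 0.1622 F -0.34 -0.95
```

>>> {"fn": "move_arm", "kwargs": {
  "rows": [0,0,0,0,0,0,-1,0,0,0,0,0,0,-1,0,0,0,0,0,0,-1,0,0,0,0,0,0,-1,0,0,0,0,0,0,-1,0,0,0,0.01,0,0,-1,0,0,0,0.01,0,0,-1,0,0,0,0.01,0,0,-1]
}}

```text
t: 4.8
tool_pos: [0.4667, -0.0463, 0.1623]
tcp_rot: [-0.0, 0.729, 0.685, 0.0]
ft_force: [0.3, -0.1, 0.2]
width: 0.0002
gripper_force: 0.0
```

```bash
python3 -c "
from h import *
lid()"
```

```text
(4.85, 'scene', -0.2579, 0.125)
(4.9, 'side', -0.2519, -0.124)
(4.9, 'side', -0.2528, 0.125)
t 4.9 lid -0.2542 tcp s,n,z -0.2398 0.0006 0.1623 F -0.33 0.15
```

>>> {"fn": "move_arm", "kwargs": {
  "rows": [0,0,0,0.01,0,0,-1,0,0,0,0.01,0,0,-1,0,0,0,0.01,0,0,-1,0,0,0,0.01,0,0,-1,0,0,0,0.01,0,0,-1,0,0,0,0.01,0,0,-1,0,0,0,0.01,0,0,-1,0,0,0,0.01,0,0,-1]
}}

```text
t: 5.7
tool_pos: [0.4718, 0.0331, 0.1623]
tcp_rot: [-0.0, 0.729, 0.684, -0.0]
ft_force: [-0.1, -0.1, -0.4]
width: 0.0
gripper_force: 0.0
```

```bash
python3 -c "
from h import *
lid()"
```

```text
(5.75, 'scene', -0.1807, 0.128)
(5.8, 'side', -0.1753, -0.125)
(5.8, 'side', 0.0294, 0.125)
(5.8, 'side', -0.1759, 0.126)
t 5.8 lid -0.1256 tcp s,n,z -0.1603 0.0006 0.1623 F -0.43 -0.15
```

>>> {"fn": "move_arm", "kwargs": {
  "rows": [0,0,0,0.005,0,0,-1,0,0,0,0.005,0,0,-1,0,0,0,0.005,0,0,-1,0,0,0,0.005,0,0,-1,0,0,0,0.005,0,0,-1,0,0,0,0.005,0,0,-1,0,0,0,0.005,0,0,-1,0,0,0,0.005,0,0,-1]
}}

```text
t: 6.6
tool_pos: [0.4742, 0.0725, 0.1623]
tcp_rot: [-0.0, 0.729, 0.684, -0.0]
ft_force: [-0.0, 0.3, 0.2]
width: -0.0002
gripper_force: 0.0
```

```bash
python3 -c "
from h import *
lid()"
```

```text
(6.65, 'scene', -0.1117, 0.128)
(6.7, 'side', -0.1076, 0.126)
t 6.7 lid -0.1096 tcp s,n,z -0.1212 0.0006 0.1623 F -0.17 -0.14
```

>>> {"fn": "move_arm", "kwargs": {
  "rows": [0,0,0,0,0,0,-1,0,0,0,0,0,0,-1,0,0,0,0,0,0,-1,0,0,0,0.0015,0,0,-1,0,0,0,0.0028,0,0,-1,0,0,0,0.0028,0,0,-1,0,0,0,0.0028,0,0,-1]
}}

```text
t: 7.4
tool_pos: [0.4749, 0.0824, 0.1623]
tcp_rot: [-0.0, 0.729, 0.685, 0.0]
ft_force: [-0.2, 0.8, -0.7]
width: 0.0
gripper_force: 0.0
```

```bash
python3 -c "
from h import *
lid()"
```

```text
(7.45, 'scene', -0.0572, -0.123)
(7.45, 'scene', -0.0572, 0.127)
(7.5, 'side', -0.0534, 0.127)
t 7.5 lid -0.0559 tcp s,n,z -0.1115 0.0006 0.1623 F 0.1 -1.35
```

>>> {"fn": "move_arm", "kwargs": {
  "rows": [0,0,0,0.0028,0,0,-1,0,0,0,0.0028,0,0,-1,0,0,0,0.0028,0,0,-1,0,0,0,0.0028,0,0,-1,0,0,0,0.0028,0,0,-1,0,0,0,0.0028,0,0,-1,0,0,0,0.0028,0,0,-1,0,0,0,0.0028,0,0,-1]
}}

```text
t: 8.3
tool_pos: [0.4763, 0.1048, 0.1623]
tcp_rot: [-0.0, 0.729, 0.685, 0.0]
ft_force: [-0.6, 0.7, 0.4]
width: -0.0001
gripper_force: 0.4
```

>>> {"fn": "move_arm", "kwargs": {
  "rows": [0,0,0,0.0028,0,0,-1,0,0,0,0.0028,0,0,-1,0,0,0,0.0028,0,0,-1,0,0,0,0.0028,0,0,-1]
}}

```text
t: 8.7
tool_pos: [0.477, 0.1157, 0.1623]
tcp_rot: [0.0, 0.729, 0.684, -0.0]
ft_force: [-0.4, -0.6, 0.6]
width: 0.0002
gripper_force: 0.0
```

```bash
python3 -c "
from h import *
lid()
f=grab_frame('wrist'); cv2.imwrite('pics/w2.png',f['image'])"
```

```text
(8.75, 'scene', -0.0059, -0.125)
(8.75, 'scene', -0.0063, 0.126)
(8.8, 'side', -0.0056, 0.125)
t 8.8 lid -0.0059 tcp s,n,z -0.0781 0.0006 0.1623 F 0.28 -0.59
```

View pics/w2.png

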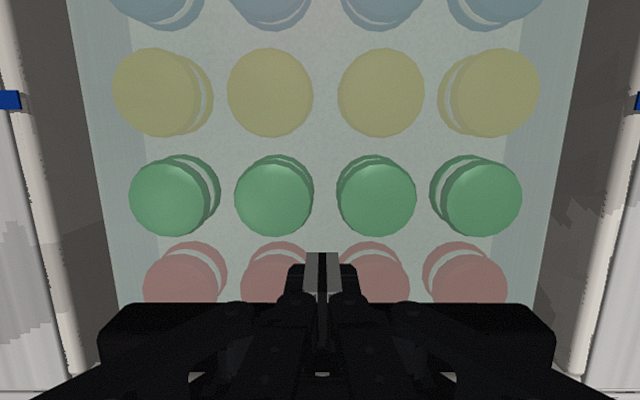

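The wrist picture shows the finger clear of the right pad and the blue lines at row 100. The lid is near -6 mm and almost still, so I'll step the finger away and check for drift.

>>> {"fn": "move_arm", "kwargs": {
  "rows": [0,0,0,0.01,0,0,-1,0,0,0,0.01,0,0,-1,0,0,0,0.01,0,0,-1,0,0,0,0,0,0,-1,0,0,0,0,0,0,-1,0,0,0,0,0,0,-1]
}}

```text
t: 9.45
tool_pos: [0.4788, 0.1452, 0.1622]
tcp_rot: [0.0, 0.729, 0.684, -0.0]
ft_force: [0.8, -0.5, -0.4]
width: 0.0
gripper_force: 0.0
```

```bash
python3 -c "
from h import *
lid()"
```

```text
(9.5, 'scene', -0.0058, -0.121)
(9.5, 'scene', -0.0063, 0.126)
(9.55, 'side', -0.0054, 0.127)
t 9.55 lid -0.0058 tcp s,n,z -0.0491 0.0006 0.1623 F 0.08 0.67
```

>>> {"fn": "move_arm", "kwargs": {
  "rows": [0,0,0,0,0,-0.02,-1,0,0,0,0,0,-0.03,-1,0,0,0,0,0,-0.04,-1,0,0,0,0,0,-0.03,-1,0,0,0,0,0,0,-1,0,0,0,0,0,0,-1]
}}

```text
t: 10.15
tool_pos: [0.479, 0.1452, 0.2827]
tcp_rot: [0.0, 0.729, 0.684, 0.001]
ft_force: [-0.8, -0.9, 0.7]
width: 0.0002
gripper_force: 0.0
```

```bash
python3 -c "
from h import *
lid()
f=grab_frame('scene'); cv2.imwrite('pics/s3.png',cv2.resize(f['image'][115:225,280:480],None,fx=4,fy=4,interpolation=cv2.INTER_CUBIC))
I=f['image'].astype(int); b,g,r=I[...,0],I[...,1],I[...,2]
k,L,S,C=cv2.connectedComponentsWithStats(((r-g>90)&(r-b>90)).astype(np.uint8))
for i in range(1,k):
  d=hit(f,C[i],.181)[:2]-PAN
  if S[i,4]>=4 and abs(abs(d@N)-.17)<.03 and abs(d@U)<.1: print(S[i],d@U,d@N)
"
```

```text
(10.2, 'scene', -0.0059, -0.125)
(10.2, 'scene', -0.0063, 0.126)
(10.25, 'side', -0.0048, -0.111)
(10.25, 'side', -0.0054, 0.123)
t 10.25 lid -0.0056 tcp s,n,z -0.0491 0.0001 0.2813 F -0.75 -0.69
[375 134  10   6  29] -8.217968321836029e-05 -0.1769492564067113
[377 197  13   8  50] -0.0007791548474143945 0.1735358000076478
```

View pics/s3.png

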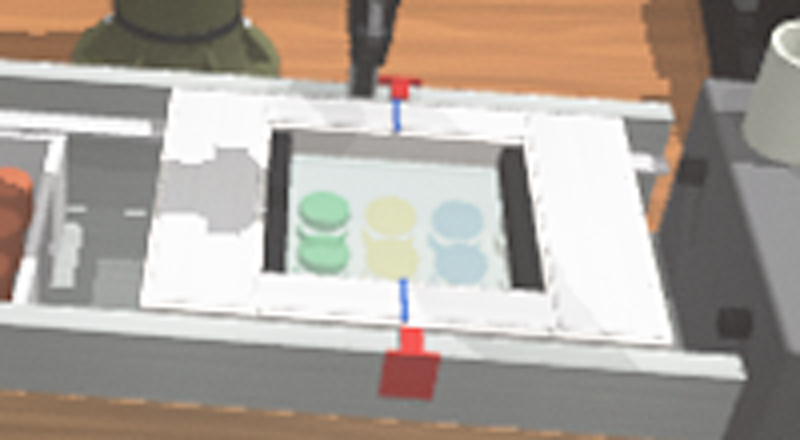

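The blue lines at crop columns 398 and 404 fall within the red tags, about 5–6 mm to the right of their middles. The lid is still and the arm is clear of it.

```bash
python3 -c "
from bench import *
print(sign_off())"
```

```text
the job is handed in; nothing more can be done
None
```

The lid is at rest over the pan, let go, about 6 mm right of the pan's middle by camera measurement (limit 12 mm). The job was handed in shortly after 10 s of the 32 s; no verdict came back.

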